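# Close up the battery layer of the field-radio kit

## Task

Finish the layer of battery packs on the plywood base: set the blue, yellow and orange packs flat over the marks of their own colours, the blue one slid in under the red hold-down hook, and push the layer together, the grey pack too, so that all four sit square and snug against the far stop, the stop bar and each other with no visible gaps and both green pads pressed in. Feel for the bar, whose setting varies, gently, without ramming or forcing the packs, and leave the mug, screwdriver, jar and handheld radio where they are.

Things in the scene. Friction and masses are not known exactly. Their poses are not given: they have to be found in the camera images.
- corner (a point): point on the deck of the plywood base, 30 mm above the desk, on the inner face of the fixed aluminium far stop. x points across the base away from the robot, y left, z up. The far stop's face is x = 0; it is 26 mm high. The stop bar's inner face is at some y from -30 to 0 mm: its setting differs each time and is not given; it is rigid and must be felt for.
- base: plywood base, 210 (x) x 260 mm (y), fixed to the desk; the corner point is at +90, +90, +30 mm of its origin, axes alike; deck from -108 mm x and -142 mm y. Along its left edge a steel stop bar, 26 mm high, 14 thick, is bolted in slots, parallel to x. Marks in the packs' colours on the deck show the pinwheel, 180 x 180 mm with a 60 mm hole; right in x, rough in y.
- grey_pad (a joint): green sprung pad in the stop bar where grey's left end belongs: 0 = sticking out 4 mm, 0.004 m = pressed flush with the bar's face, where the pack meets the rigid bar. The spring is weak, under 1 N: a pack pushed home stays there.
- yellow_pad (a joint): the same pad where the middle of yellow's left side belongs: 0 = out 4 mm, 0.004 m = pressed flush
- blue_hook (a point): red hold-down hook on the far stop, over the far end of the blue place. Point: middle of its lip's free edge, on the underside, 49 mm above the deck (4 mm over a seated pack's case). The lip is 6 mm thick, 50 mm wide (along corner y) and reaches 14 mm from the stop over the deck; its post stands outside the stop.
- grey_pack_mid (a point): grey-topped black battery pack, 120 (x) x 60 (y) x 45 mm high, with handle in that colour: a bar on top, 66 long (x), 18 wide (y), 22 high, whose middle is 31.5 mm above this point. Point: 42.5 mm above the underside, z up. Symmetric either way round. Home in the corner frame: x = -30 mm, length along corner y, its left end against the stop bar (y = bar face - 60 mm). Its x points left.
- blue_pack_mid (a point): blue-topped black battery pack, 120 (x) x 60 (y) x 45 mm high, with handle in that colour: a bar on top, 66 long (x), 18 wide (y), 22 high, whose middle is 31.5 mm above this point. Point: 42.5 mm above the underside, z up. Symmetric either way round. Home in the corner frame: x = -60 mm, length along corner x; far end on the far stop, 90 mm to the right (-y) of grey.
- yellow_pack_mid (a point): yellow-topped black battery pack, 120 (x) x 60 (y) x 45 mm high, with handle in that colour: a bar on top, 66 long (x), 18 wide (y), 22 high, whose middle is 31.5 mm above this point. Point: 42.5 mm above the underside, z up. Symmetric either way round. Home in the corner frame: x = -120 mm, length along corner x; side against the bar (30 mm left of grey in y), end against grey.
- orange_pack_mid (a point): orange-topped black battery pack, 120 (x) x 60 (y) x 45 mm high, with handle in that colour: a bar on top, 66 long (x), 18 wide (y), 22 high, whose middle is 31.5 mm above this point. Point: 42.5 mm above the underside, z up. Symmetric either way round. Home in the corner frame: x = -150 mm, length along corner y, 60 mm right of grey in y: end against yellow, side on blue's end.
- grey_pack: the grey pack again; origin at the middle of its underside, axes as above. 0.35 to 0.65 kg. The handle bar lies 63 to 85 mm above the underside, on two posts at its ends. It already stands on the deck along the far stop (within 1 mm), 4 to 40 mm short of the stop bar; it slides if pushed at its free end with some 3 to 8 N.
- blue_pack: the blue pack again; origin at the middle of its underside, axes as above. 0.35 to 0.65 kg. The handle bar lies 63 to 85 mm above the underside, on two posts at its ends. It starts upright on the desk.
- yellow_pack: the yellow pack again; origin at the middle of its underside, axes as above. 0.35 to 0.65 kg. The handle bar lies 63 to 85 mm above the underside, on two posts at its ends. It starts upright on the desk.
- orange_pack: the orange pack again; origin at the middle of its underside, axes as above. 0.35 to 0.65 kg. The handle bar lies 63 to 85 mm above the underside, on two posts at its ends. It starts upright on the desk.
- mug: blue mug, 85 mm high, 72 mm wide plus handle, upright on the desk; origin under its middle. Bystander.
- screwdriver: screwdriver lying on the desk, 120 mm long, along its x. Bystander.
- fuse_jar: amber jar, 52 mm wide and 75 mm high, upright on the desk; origin under its middle. Bystander.
- handheld: black handheld radio standing upright, 58 by 34 mm, 105 mm high with an aerial to 160 mm; origin under its middle. Bystander.
Things that resemble listed ones, but are neither listed nor needed, are in the scene too. What is shaped like the yellow_pack but purple or turquoise is not meant.

How it is judged (in metres and radians):
At the end, for the whole second after the job is handed in: All four packs flat and still on the deck, square within 0.035 rad; x home within +2 mm and -3 (grey, blue), -3.5 (yellow), -4 mm (orange); both pads pressed over 2.2 mm; along the bar's normal, blue within -2.5/+2, yellow 3, orange -4/+3 mm of its place beside grey (x of grey_pack_mid in the frame of corner between -0.033 and -0.028 m and z of grey_pack_mid in the frame of corner between 0.0395 and 0.0455 m and value of joint each of grey_pad, yellow_pad above 0.0022 m and angle between the x axis of each of grey_pack_mid, orange_pack_mid and the y axis of corner, either way round below 0.035 rad and angle between each of grey_pack_mid, blue_pack_mid, yellow_pack_mid, orange_pack_mid's own z axis and vertical below 0.035 rad and linear speed of each of grey_pack, blue_pack, yellow_pack, orange_pack below 0.01 m/s and x of blue_pack_mid in the frame of corner between -0.063 and -0.058 m and z of blue_pack_mid in the frame of corner between 0.0395 and 0.0455 m and x of blue_pack_mid in the frame of grey_pack_mid between -0.0925 and -0.088 m and angle between the x axis of each of blue_pack_mid, yellow_pack_mid and the x axis of corner, either way round below 0.035 rad and x of yellow_pack_mid in the frame of corner between -0.1235 and -0.118 m and z of yellow_pack_mid in the frame of corner between 0.0395 and 0.0455 m and x of yellow_pack_mid in the frame of grey_pack_mid between 0.027 and 0.033 m and x of orange_pack_mid in the frame of corner between -0.154 and -0.148 m and z of orange_pack_mid in the frame of corner between 0.0395 and 0.0455 m and x of orange_pack_mid in the frame of grey_pack_mid between -0.064 and -0.057 m); the robot touches nothing.
It fails at once if the mug, screwdriver, jar or handheld radio is shifted by more than 25 mm (distance of any of mug, screwdriver, fuse_jar, handheld from where it was at the start of the episode above 0.025 m).
It fails at once if a pack hits or presses the base with more than 180 N (contact force between any of grey_pack, blue_pack, yellow_pack, orange_pack and base above 180 N).
It fails at once if a pack is rammed or forced against the next pack with more than 40 N (contact force between any of blue_pack, yellow_pack and grey_pack above 40 N or contact force between orange_pack and blue_pack above 40 N or contact force between orange_pack and yellow_pack above 40 N).
It also fails if it takes over 72 s, if anything falls off the work surface, if the arm or the gripper's body presses on something with over 40 N, if the wrist force passes 120 N, or if a joint passes its speed limit or range.

## Robot

A 7-joint arm with a two-finger parallel gripper is mounted at the origin on the work surface. World frame = base frame: x ahead of the robot, y to its left, z up, the work surface at z = 0. Lengths are in m, angles in degrees, forces in N, time in s.
With the tool pointing down it reaches from about 0.425 to 1.025 m from the base axis. Payload 9.4 kg.
Tool frame: the origin (TCP) lies at the very end of the fingers, on their centre line; the grasp point (between the pads) lies 19 mm behind it; z points along the fingers, y is the line along which they close (so a half turn about z gives the same grasp; the last joint's range is limited). The gripper opens to 85 mm and grips with 20 to 120 N. Pads are 22 mm wide; open, the fingers measure 114 mm over their backs; the gripper's body (76 mm by 85 mm) begins 54 mm behind the grasp point. The pads swing forward as they close: fully open they stand 13 mm farther back than shut.
Start: joints at [60.636, 34.337, -0.143, 91.639, 0.103, 54.024, -4.572], TCP at [0.306, -0.657, 0.196] pointing down, gripper open.
Joint ranges: [-147.43, 147.43], [-19.82, 112.94], [-74.19, 73.91], [6.32, 146.72], [-59.91, 239.91], [6.04, 106.73], [-150.56, 150.56]. Speed limits (degrees/s): [127.2, 127.2, 172.46, 172.46, 180, 180, 180].

## Interface

Orientations are given as a 3x3 rotation matrix whose columns are the frame's x, y, z axes.
In Python, from cell import arm, vision gives the robot as it stands. The module is installed in compiled form; this text tells all that it offers.
- The arm moves only by the tool move_arm, never from a script. Its argument "increments" is a list of rows, each a list of 4 numbers: the shift along the tool's x, y, z in cm, then the turn about the tool's z in rad. In form: [[x, y, z, turn], ...]. A call has exactly 8 rows; each row shifts and turns the commanded pose from where the row before left it, along the tool's axes as they then stand; what a row does not reach is not made up. A row lasts 1/8 s, in which the tool goes at most 62.5 mm and 10.7 degrees, less where a joint would pass 70% of its speed; a pose out of reach is approached as far as the arm can. A call is refused whole if a number of a shift passes 6.25 or a number of a turn 0.188, either way. A call with a gripper value outside its range is refused whole. "fingers" is the opening, from 0 (shut) to 1 (fully open), set as the call begins (left out, the last holds). The fingers move at their own pace and stop on an object; "force" is the grip in N (left out, the last holds). Time passes only in rows, so rows that do not move let the fingers close, or fill a call up. It gives the time, the measured TCP pose, the force, the opening and the grip force at its end, in the units of the state.
- arm.observe(): the state, without advancing time (a new reading comes with each control period).
- vision.grab_frame(name): name is "side" or "top"; returns the picture (480x640x3 uint8, red, green, blue); there is no depth.
- vision.camera_info(name): a dict with "fx", "fy", "cx", "cy" (pixels), "R" (3x3) and "t" (3): a world point X has camera coordinates R X + t. Camera axes: x right, y down, z forward; pixel columns grow to the right and rows downward; lengths in m; the calibration is good to about 2 mm. A picture is of the moment at which its call begins. camera_info takes no time and is no camera call.
- arm.sign_off(): hands the job in; it is judged then, once.
The state is a dict: "t": time; "q": joint angles; "qd": joint speeds; "joint_efforts": joint torques, N m; "position": TCP position; "tool_rot": TCP orientation; "wrist_force": force on the tool from outside, world axes, zero at the start; "moment": the same for the moment, N m; "grip_width": opening from 0.0 (shut) to 1.0 (fully open); "grasp_force": force on a finger pad.
Only numpy, scipy, OpenCV 4.12 (cv2) and the standard library are available. Lean on these libraries where they do the work, as an engineer would, in place of code of your own. Each camera call takes 0.05 s, during which the arm holds its last target. There are 200 camera calls.

## Working session

There is one attempt and no reset: what is moved stays moved. The work goes in short steps, Python scripts to look and compute and a tool call to move; the robot and the scene stay as the last step left them, time stands still between calls to the robot, and variables do not carry over. Pictures are saved under pics/ and viewed, at most 10 in all, crops included, and the job is handed in when it is done.

Besides the shell and the picture viewer there is one more tool, called after "Request:" as a command line: name --pt "numbers of a row" for each row, then --argument value for the rest. move_arm: Moves the arm, as the interface text tells. Its arguments: {"type":"object","properties":{"increments":{"type":"array"},"fingers":{"type":"number"},"force":{"type":"number"}},"required":["increments"]}

```bash
mkdir -p pics
python3 - <<'E'
from cell import arm, vision
import cv2
for n in("side","top"):
    f=vision.grab_frame(n); cv2.imwrite(f"pics/{n}0.png",f[:,:,::-1])
    c=vision.camera_info(n); print(n,c)
s=arm.observe(); print(s)
E
```

```text
side {'fx': 511.33033105593483, 'fy': 511.33033105593483, 'cx': 325.9889255941446, 'cy': 242.49310688500958, 'R': array([[-0.71490195, -0.69900628, -0.01747649],
       [-0.38465164,  0.41402536, -0.82500068],
       [ 0.58391637, -0.58307223, -0.56486145]]), 't': array([0.36260254, 0.33150996, 0.96706972])}
top {'fx': 596.1714094558944, 'fy': 596.1714094558944, 'cx': 317.9001252299934, 'cy': 239.84594377107152, 'R': array([[ 0.00889083, -0.99989934,  0.01105682],
       [-0.99205786, -0.01020741, -0.12536749],
       [ 0.12546773, -0.00985438, -0.99204876]]), 't': array([-0.09400716,  0.58096867,  1.30262212])}
{'t': 0.1, 'q': array([60.63775786, 34.38052417, -0.14647711, 91.67800737,  0.10328445,
       54.02305497, -4.57252006]), 'qd': array([-0.06105325, -0.06461618, -0.07445982, -0.04261428, -0.00776123,
        0.0404152 , -0.14357539]), 'joint_efforts': array([ 5.36641091e-03, -7.77987814e+01,  1.56983044e+00, -2.58627105e+01,
        1.26015017e-02,  5.48510434e-03,  8.42435770e-05]), 'position': array([ 0.30581285, -0.6568108 ,  0.19498535]), 'tool_rot': array([[ 9.06518554e-01,  4.22165375e-01, -7.12907074e-04],
       [ 4.22165958e-01, -9.06517728e-01,  1.23008106e-03],
       [-1.26965271e-04, -1.41605640e-03, -9.99998989e-01]]), 'wrist_force': array([ 0.12782395, -1.02852486,  0.28001828]), 'moment': array([ 0.02498436, -0.01434554, -0.01741574]), 'grasp_force': 0.0, 'grip_width': 1.00146689827778}
```

View pics/side0.png

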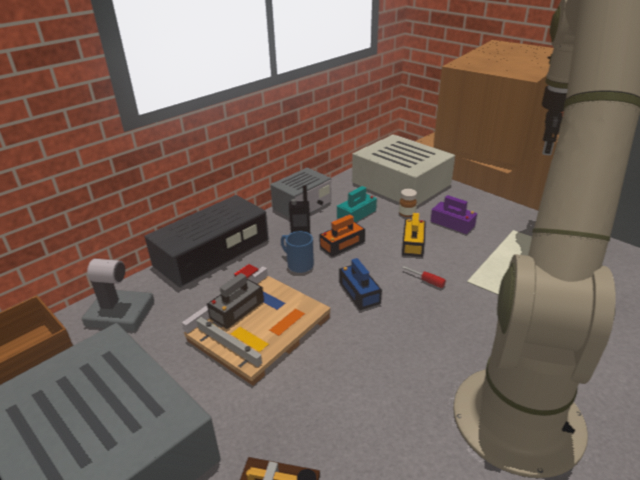

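View pics/top0.png

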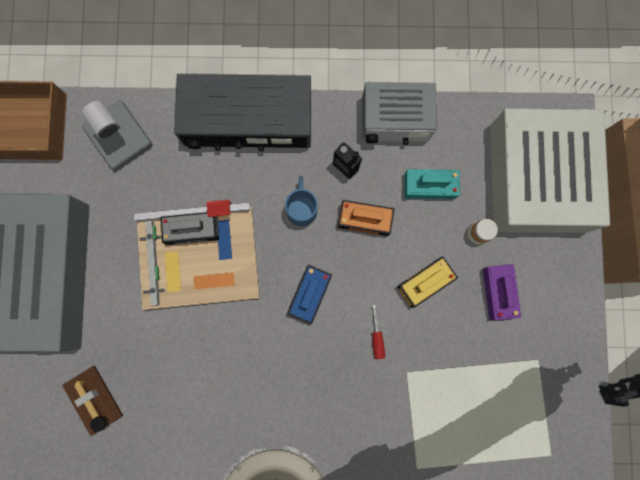

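The side picture shows the base at (258,322), with grey on it at (236,298). Blue is at (360,284), orange (342,236) and yellow (414,236). The top picture has the base at (197,258), grey (189,227), hook (218,208), blue (310,293), orange (366,216) and yellow (428,282). Purple (502,292) and turquoise (432,183) are decoys.

Run:
```python
import cv2,numpy as np
t=cv2.imread("pics/top0.png");s=cv2.imread("pics/side0.png")
a=cv2.resize(t[190:315,125:265],None,fx=4,fy=4,interpolation=cv2.INTER_CUBIC)
cv2.imwrite("pics/c1.png",a)
b=cv2.resize(t[190:330,280:470],None,fx=4,fy=4,interpolation=cv2.INTER_CUBIC)
cv2.imwrite("pics/c2.png",b)
```

```text
(no output)
```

View pics/c1.png

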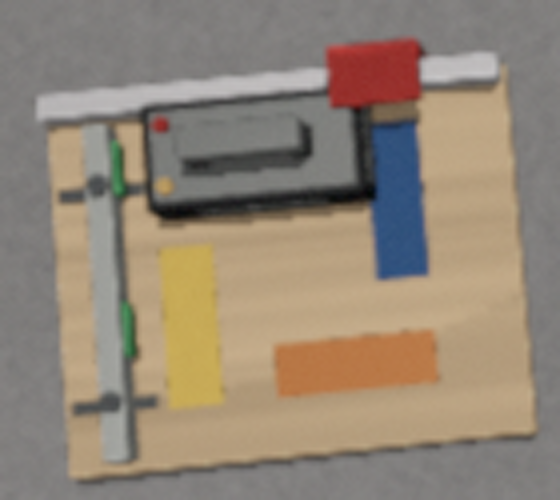

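View pics/c2.png

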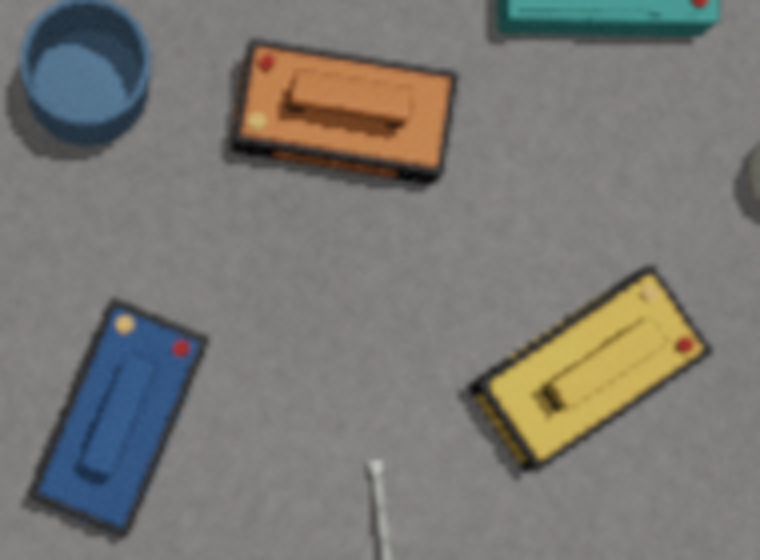

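The crops give the deck corners (c1: near-left (72,480), near-right (536,432)), the bar's inner face at about (118–130,130–460), and the pack lids with their handles.

```bash
cat > h.py <<'E'
import numpy as np, cv2
from cell import arm, vision
C={n:vision.camera_info(n) for n in("side","top")}
def ray(n,p):
    c=C[n]; d=c["R"].T@np.array([(p[0]-c["cx"])/c["fx"],(p[1]-c["cy"])/c["fy"],1]); return -c["R"].T@c["t"],d
def at(n,p,z):
    o,d=ray(n,p); return (o+d*(z-o[2])/d[2])[:2]
def proj(n,X):
    c=C[n]; q=np.atleast_2d(X)@c["R"].T+c["t"]; return q[:,:2]/q[:,2:]*c["fx"]+[c["cx"],c["cy"]]
def tri(pt,ps):
    A=[];b=[]
    for n,p in(("top",pt),("side",ps)):
        o,d=ray(n,p); d/=np.linalg.norm(d); P=np.eye(3)-np.outer(d,d); A.append(P); b.append(P@o)
    return np.linalg.lstsq(np.vstack(A),np.hstack(b),rcond=None)[0]
def box(x,y,yaw,l,w,z):
    c,s=np.cos(yaw),np.sin(yaw)
    return np.array([[x+c*a*l/2-s*b*w/2,y+s*a*l/2+c*b*w/2,z] for a,b in((1,1),(1,-1),(-1,-1),(-1,1))])
def st():
    s=arm.observe(); R=s["tool_rot"]
    print("t",s["t"],"p",s["position"].round(4),"psi",np.degrees(np.arctan2(R[1,0],R[0,0])).round(2),"F",s["wrist_force"].round(1),"g",round(s["grip_width"],3),round(s["grasp_force"],1),"q",s["q"].round(0))
    return s
E
python3 - <<'E'
from h import *
t=cv2.imread("pics/top0.png");s=cv2.imread("pics/side0.png")
cr=lambda u,v,o:((u+.5)/4-.5+o[0],(v+.5)/4-.5+o[1])
o1=(125,190);o2=(280,190)
def dump(lbl,P,o,z):
    W=np.array([at("top",cr(*p,o),z) for p in P]); print(lbl,W.round(4).tolist()); return W
dump("deck NL NR R_far L_far",[(72,480),(536,432),(507,100),(50,130)],o1,.03)
dump("stop top inner L,R",[(40,122),(497,80)],o1,.056)
dump("bar top inner far,near",[(112,128),(132,460)],o1,.056)
dump("grey rim(z.075)",[(146,108),(360,95),(375,185),(153,205)],o1,.075)
dump("hook lip near edge",[(330,107),(420,104)],o1,.085)
for n,P in dict(orange=[(252,42),(456,75),(440,170),(238,141)],blue=[(112,300),(207,338),(128,528),(35,493)],yellow=[(651,267),(711,350),(530,460),(472,387)]).items():
    W=dump(n,P,o2,.045); print("  c",W.mean(0),"edges",np.linalg.norm(W-np.roll(W,-1,0),axis=1))
# colour masks
for lbl,im in(("top",t),("side",s)):
    H=cv2.cvtColor(im,cv2.COLOR_BGR2HSV)
    for n,(a,b,x0,y0,x1,y1) in {"orange":(8,16,*((325,190,405,245) if lbl=="top" else (315,210,370,260))),"blue":(100,118,*((280,260,340,330) if lbl=="top" else (335,255,390,310))),"yellow":(19,28,*((390,250,465,315) if lbl=="top" else (395,205,435,260)))}.items():
        m=cv2.inRange(H,(a,110,60),(b,255,255)); k=np.zeros_like(m); k[y0:y1,x0:x1]=m[y0:y1,x0:x1]
        k=cv2.morphologyEx(k,cv2.MORPH_OPEN,np.ones((2,2)))
        N,L,S,ce=cv2.connectedComponentsWithStats(k); i=1+S[1:,4].argmax()
        r=cv2.minAreaRect(np.argwhere(L==i)[:,::-1].astype(np.float32)); print(lbl,n,S[i].tolist(),[np.round(v,1) for v in r])
        if lbl=="top":
            W=np.array([at("top",p,.045) for p in cv2.boxPoints(r)]); e=np.roll(W,-1,0)-W; l=np.linalg.norm(e,axis=1); j=l.argmax()
            print("   c",W.mean(0).round(4),"edges",l.round(4),"yaw",np.degrees(np.arctan2(e[j,1],e[j,0])).round(1))
cv2.imwrite("pics/c3.png",cv2.resize(s[200:380,180:440],None,fx=3,fy=3,interpolation=cv2.INTER_CUBIC))
E
```

```text
deck NL NR R_far L_far [[0.4227, 0.2991], [0.4515, 0.0425], [0.6389, 0.0629], [0.6189, 0.3204]]
stop top inner L,R [[0.6193, 0.3184], [0.6457, 0.0661]]
bar top inner far,near [[0.6164, 0.2785], [0.4336, 0.2597]]
grey rim(z.075) [[0.6247, 0.2553], [0.6332, 0.1388], [0.5835, 0.1291], [0.5713, 0.2493]]
hook lip near edge [[0.6247, 0.1532], [0.6269, 0.1044]]
orange [[0.6716, -0.1433], [0.654, -0.2583], [0.5999, -0.2489], [0.6152, -0.1356]]
  c [ 0.63519213 -0.19651653] edges [0.11631795 0.05490253 0.11428142 0.05700308]
blue [[0.5251, -0.066], [0.5045, -0.1189], [0.3997, -0.0762], [0.4183, -0.0249]]
  c [ 0.46192727 -0.07150308] edges [0.05678035 0.11315597 0.05457727 0.11442552]
yellow [[0.5465, -0.3664], [0.5005, -0.399], [0.4389, -0.2976], [0.4788, -0.2659]]
  c [ 0.49117438 -0.33223705] edges [0.05637409 0.11867815 0.05099174 0.12122675]
top orange [341, 203, 53, 30, 1128] [array([367.1, 217.3]), array([50. , 23.1]), np.float64(9.2)]
   c [ 0.6332 -0.1984] edges [0.0526 0.1126 0.0525 0.112 ] yaw -98.7
top blue [291, 271, 37, 52, 1095] [array([310.1, 294.9]), array([23.3, 50.4]), np.float64(22.8)]
   c [ 0.4583 -0.0724] edges [0.1111 0.0517 0.1109 0.0511] yaw -22.2
top yellow [404, 260, 53, 46, 1184] [array([429.3, 282.3]), array([24.1, 50.2]), np.float64(56.3)]
   c [ 0.4887 -0.3366] edges [0.113  0.0531 0.1125 0.0528] yaw -56.2
side orange [322, 216, 42, 28, 555] [array([341.1, 229.2]), array([19.7, 40.4]), np.float64(66.8)]
side blue [345, 268, 34, 27, 284] [array([361.5, 280.6]), array([35.3, 17.8]), np.float64(51.3)]
side yellow [405, 214, 20, 30, 435] [array([414.5, 228.5]), array([29., 19.]), np.float64(90.0)]
```

View pics/c3.png

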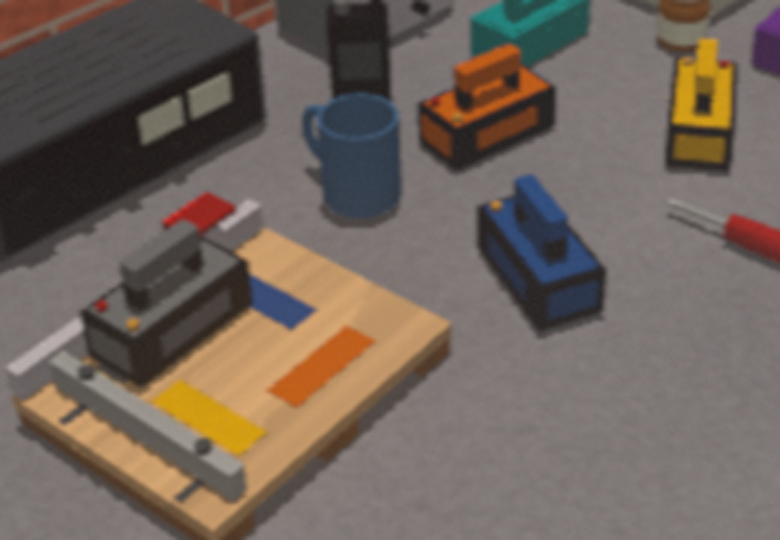

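The side crop shows the handle tops: grey (162,250), blue (541,208), orange (489,62) and yellow (706,60). I'll triangulate these against the top crop.

Run:
```python
from h import *
cr=lambda p,o,k:np.array([(p[0]+.5)/k-.5+o[0],(p[1]+.5)/k-.5+o[1]])
for n,pt,ot,ps in(("grey",(240,137),(125,190),(162,250)),("blue",(118,415),(280,190),(541,208)),("orange",(351,96),(280,190),(489,62)),("yellow",(608,365),(280,190),(706,60))):
    a=cr(pt,ot,4);b=cr(ps,(180,200),3); X=tri(a,b); print(n,"tri",X.round(4),"reproj",(proj("side",X)[0]-b).round(1),"top@.085",at("top",a,.115 if n=="grey" else .085).round(4))
c=np.array([.6227,.294]);f=np.radians(6.3);Rm=np.array([[np.cos(f),-np.sin(f)],[np.sin(f),np.cos(f)]])
for n,p in dict(grey=(-.03,-.098),bar0=(-.06,-.014)).items(): print(n,(c+Rm@p).round(4))
st()
```

```text
grey tri [0.6035 0.1955 0.1089] reproj [-0.4 -0.1] top@.085 [0.6032 0.1948]
blue tri [ 0.4601 -0.0705  0.0744] reproj [-0.2 -0. ] top@.085 [ 0.46   -0.0702]
orange tri [ 0.6344 -0.1963  0.0815] reproj [-0.4 -0. ] top@.085 [ 0.6345 -0.1953]
yellow tri [ 0.4898 -0.3339  0.0817] reproj [0.1 0. ] top@.085 [ 0.4893 -0.3335]
grey [0.6036 0.1933]
bar0 [0.5646 0.2735]
t 0.1 p [ 0.3058 -0.6568  0.195 ] psi 24.97 F [ 0.1 -1.   0.3] g 1.001 0.0 q [61. 34. -0. 92.  0. 54. -5.]
```

```bash
cat >> h.py <<'E'
c0=np.array([.6227,.294]);F=np.radians(6.3);RB=np.array([[np.cos(F),-np.sin(F)],[np.sin(F),np.cos(F)]])
B=lambda x,y:c0+RB@[x,y]          # corner frame -> world
def toB(p): return (RB.T@(np.array(p)[:2]-c0)).round(4)
def plan(wps):
    "wps: (x,y,z,psi_deg,rows); prints rows in tool axes, cm/rad, from the measured pose"
    s=st(); R=s["tool_rot"]; P=s["position"].copy(); a=np.arctan2(R[1,0],R[0,0]); out=[]
    for x,y,z,psi,n in wps:
        d=(np.array([x,y,z])-P)*100/n; dp=((np.radians(psi)-a+np.pi)%(2*np.pi)-np.pi)/n
        if np.linalg.norm(d)>6.25 or abs(dp)>.186: print("TOO FAST",np.linalg.norm(d),dp)
        for k in range(n):
            b=a+k*dp; out.append([round(np.cos(b)*d[0]+np.sin(b)*d[1],2),round(np.sin(b)*d[0]-np.cos(b)*d[1],2),round(-d[2],2),round(-dp,3)])
        P=np.array([x,y,z]); a+=n*dp
    for i in range(0,len(out),8): print(out[i:i+8]+[[0,0,0,0]]*(8-len(out[i:i+8])))
    print("corner-frame",toB(s["position"]))
E
python3 - <<'E'
from h import *
plan([(.6034,.1945,.19,96.3,16),(.6034,.1945,.085,96.3,4)])
E
```

```text
t 0.1 p [ 0.3058 -0.6568  0.195 ] psi 24.97 F [ 0.1 -1.   0.3] g 1.001 0.0 q [61. 34. -0. 92.  0. 54. -5.]
[[np.float64(3.93), np.float64(-4.04), np.float64(0.03), np.float64(-0.078)], [np.float64(4.23), np.float64(-3.72), np.float64(0.03), np.float64(-0.078)], [np.float64(4.51), np.float64(-3.38), np.float64(0.03), np.float64(-0.078)], [np.float64(4.76), np.float64(-3.02), np.float64(0.03), np.float64(-0.078)], [np.float64(4.98), np.float64(-2.64), np.float64(0.03), np.float64(-0.078)], [np.float64(5.17), np.float64(-2.24), np.float64(0.03), np.float64(-0.078)], [np.float64(5.33), np.float64(-1.84), np.float64(0.03), np.float64(-0.078)], [np.float64(5.46), np.float64(-1.42), np.float64(0.03), np.float64(-0.078)]]
[[np.float64(5.55), np.float64(-0.99), np.float64(0.03), np.float64(-0.078)], [np.float64(5.61), np.float64(-0.55), np.float64(0.03), np.float64(-0.078)], [np.float64(5.64), np.float64(-0.12), np.float64(0.03), np.float64(-0.078)], [np.float64(5.63), np.float64(0.32), np.float64(0.03), np.float64(-0.078)], [np.float64(5.59), np.float64(0.76), np.float64(0.03), np.float64(-0.078)], [np.float64(5.51), np.float64(1.19), np.float64(0.03), np.float64(-0.078)], [np.float64(5.4), np.float64(1.62), np.float64(0.03), np.float64(-0.078)], [np.float64(5.26), np.float64(2.03), np.float64(0.03), np.float64(-0.078)]]
[[np.float64(0.0), np.float64(0.0), np.float64(2.62), np.float64(-0.0)], [np.float64(0.0), np.float64(0.0), np.float64(2.62), np.float64(-0.0)], [np.float64(0.0), np.float64(0.0), np.float64(2.62), np.float64(-0.0)], [np.float64(0.0), np.float64(0.0), np.float64(2.62), np.float64(-0.0)], [0, 0, 0, 0], [0, 0, 0, 0], [0, 0, 0, 0], [0, 0, 0, 0]]
corner-frame [-0.4193 -0.9103]
```

Request:
move_arm --pt "3.9 -4.0 0 -0.078" --pt "4.2 -3.7 0 -0.078" --pt "4.5 -3.4 0 -0.078" --pt "4.8 -3.0 0 -0.078" --pt "5.0 -2.6 0 -0.078" --pt "5.2 -2.2 0 -0.078" --pt "5.3 -1.8 0 -0.078" --pt "5.5 -1.4 0 -0.078" --fingers 0.6 --force 60

```text
t: 1.1
position: [0.4562, -0.2308, 0.1957]
tool_rot: [[0.487, 0.873, -0.0], [0.873, -0.487, -0.0], [-0.0, -0.0, -1.0]]
wrist_force: [0.1, -0.6, -0.0]
grip_width: 0.598
grasp_force: 0.0
```

Request:
move_arm --pt "5.5 -1.0 0 -0.078" --pt "5.6 -0.6 0 -0.078" --pt "5.6 -0.1 0 -0.078" --pt "5.6 0.3 0 -0.078" --pt "5.6 0.8 0 -0.078" --pt "5.5 1.2 0 -0.078" --pt "5.4 1.6 0 -0.078" --pt "5.3 2.0 0 -0.078"

```text
t: 2.1
position: [0.6031, 0.1945, 0.1954]
tool_rot: [[-0.115, 0.993, -0.0], [0.993, 0.115, -0.0], [-0.0, -0.001, -1.0]]
wrist_force: [-0.4, -0.5, 0.4]
grip_width: 0.597
grasp_force: 0.0
```

```bash
sed -i 's/round(\(np[^,]*\),2)/float(round(\1,2))/g; s/round(-d\[2\],2),round(-dp,3)/float(round(-d[2],2)),float(round(-dp,3))/' h.py
python3 - <<'E'
from h import *
plan([(.6034,.1945,.17,96.3,2),(.6034,.1945,.085,96.3,6)])
cv2.imwrite("pics/top1.png",vision.grab_frame("top")[150:330,100:340,::-1])
E
```

```text
t 2.1 p [0.6031 0.1945 0.1954] psi 96.61 F [-0.4 -0.5  0.4] g 0.597 0.0 q [ -7.  30. -24. 103.  15.  50. -31.]
[[-0.0, 0.02, 1.27, 0.003], [-0.0, 0.02, 1.27, 0.003], [0.0, 0.0, 1.42, -0.0], [0.0, 0.0, 1.42, -0.0], [0.0, 0.0, 1.42, -0.0], [0.0, 0.0, 1.42, -0.0], [0.0, 0.0, 1.42, -0.0], [0.0, 0.0, 1.42, -0.0]]
corner-frame [-0.0304 -0.0967]
```

Request:
move_arm --pt "0 0 2 0.006" --pt "0 0 2 0" --pt "0 0 2 0" --pt "0 0 2 0" --pt "0 0 2 0" --pt "0 0 1.0 0" --pt "0 0 0 0" --pt "0 0 0 0"

```text
t: 3.15
position: [0.6031, 0.1932, 0.0864]
tool_rot: [[-0.107, 0.994, 0.001], [0.994, 0.107, 0.0], [0.0, 0.001, -1.0]]
wrist_force: [-0.2, 0.6, -0.2]
grip_width: 0.599
grasp_force: 0.0
```

Request:
move_arm --pt "0 0 0 0" --pt "0 0 0 0" --pt "0 0 0 0" --pt "0 0 0 0" --pt "0 0 0 0" --pt "0 0 0 0" --pt "0 0 0 0" --pt "0 0 0 0" --fingers 0 --force 40

```text
t: 4.15
position: [0.6027, 0.193, 0.0857]
tool_rot: [[-0.107, 0.994, -0.0], [0.994, 0.107, -0.0], [-0.0, -0.0, -1.0]]
wrist_force: [0.4, -0.2, -0.5]
grip_width: -0.001
grasp_force: 0.0
```

The gripper closed on nothing, so I'll look.

Run:
```python
from h import *
t=vision.grab_frame("top")[...,::-1];s=vision.grab_frame("side")[...,::-1].copy()
a=cv2.resize(t[170:300,120:260],None,fx=2.8,fy=4,interpolation=cv2.INTER_CUBIC)
b=cv2.resize(s[230:360,180:320],None,fx=2.8,fy=4,interpolation=cv2.INTER_CUBIC)
cv2.imwrite("pics/d1.png",np.hstack([a,b]));
```

```text
(no output)
```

View pics/d1.png

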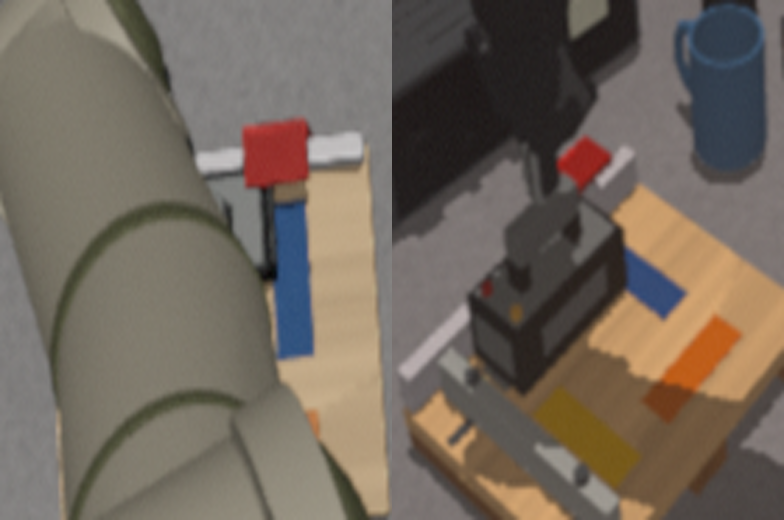

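Run:
```python
from h import *
s=st()
P=s["position"];R=s["tool_rot"]
cs=lambda p:((p-[180,230])*[2.8,4]+[392,0]).round(0)
print("tip",cs(proj("side",P)[0]),"grasp",cs(proj("side",P-.019*R[:,2])[0]),"body",cs(proj("side",P-.073*R[:,2])[0]))
g=np.array([.6034,.1945]);b=box(*g,np.radians(96.3),.066,.018,.115); print(cs(proj("side",b)))
# alternatives at corner frame: expected pack box on deck top
for x in(-.03,):
  w=B(x,-.098); print(cs(proj("side",box(*w,np.radians(96.3),.12,.06,.075))),cs(proj("side",box(*w,np.radians(96.3),.12,.06,.03))))
```

```text
t 4.25 p [0.6027 0.193  0.0857] psi 96.13 F [ 0.3  0.7 -0.3] g 0.003 0.0 q [ -9.  37. -20. 108.  20.  38. -36.]
tip [548. 242.] grasp [545. 216.] body [537. 139.]
[[518. 239.]
 [503. 226.]
 [563. 168.]
 [579. 179.]]
[[519. 335.]
 [467. 291.]
 [575. 184.]
 [626. 223.]] [[526. 396.]
 [475. 351.]
 [581. 243.]
 [631. 282.]]
```

Run:
```python
from h import *
s=vision.grab_frame("side")[...,::-1]
a=s[235:325,195:275]; a=np.clip(a.astype(float)*1.8,0,255).astype(np.uint8)
cv2.imwrite("pics/d2.png",cv2.resize(a,None,fx=6,fy=6,interpolation=cv2.INTER_CUBIC))
```

```text
(no output)
```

View pics/d2.png

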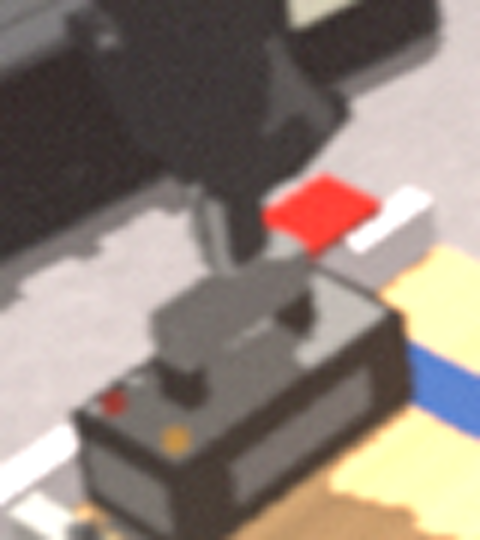

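The picture shows the tips vanishing at the bar's top edge with nothing gripped. I'll reopen and close in stages to see where contact appears.

Request:
move_arm --pt "0 0 0 0" --pt "0 0 0 0" --pt "0 0 0 0" --pt "0 0 0 0" --pt "0 -0.3 0 0" --pt "0 -0.3 0 0" --pt "0 -0.3 0 0" --pt "0 -0.1 0 0"

```text
t: 5.3
position: [0.5925, 0.1919, 0.0858]
tool_rot: [[-0.107, 0.994, -0.0], [0.994, 0.107, -0.0], [-0.0, -0.0, -1.0]]
wrist_force: [-0.3, 0.2, -0.2]
grip_width: -0.001
grasp_force: 0.0
```

Run:
```python
from h import *
s=vision.grab_frame("side")[...,::-1]
a=s[235:325,195:275]; a=np.clip(a.astype(float)*1.8,0,255).astype(np.uint8)
cv2.imwrite("pics/d3.png",cv2.resize(a,None,fx=6,fy=6,interpolation=cv2.INTER_CUBIC))
print((proj("side",st()["position"])[0]-[195,235])*6)
```

```text
t 5.35 p [0.5925 0.1919 0.0858] psi 96.14 F [ 0.3  0.1 -0.5] g -0.003 0.0 q [-10.  36. -20. 110.  20.  37. -36.]
[262.5701628  343.77631942]
```

View pics/d3.png

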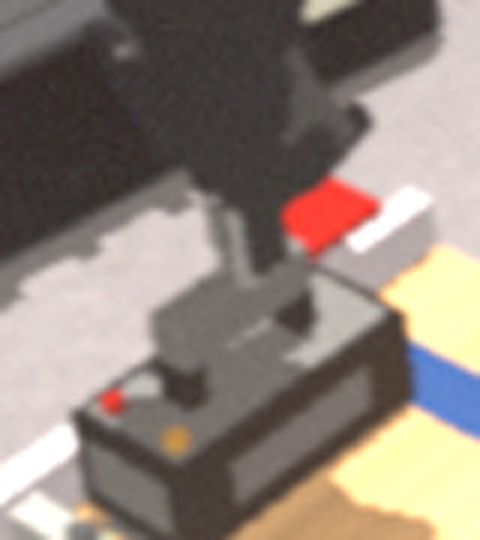

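The closed tips, after a 10 mm shift, still end on the bar's top. I'll check by touch, with a 3 mm descent.

Request:
move_arm --pt "0 0 0.1 0" --pt "0 0 0.1 0" --pt "0 0 0.1 0" --pt "0 0 0 0" --pt "0 0 0 0" --pt "0 0 0 0" --pt "0 0 0 0" --pt "0 0 0 0"

```text
t: 6.35
position: [0.5928, 0.1919, 0.0828]
tool_rot: [[-0.107, 0.994, 0.0], [0.994, 0.107, -0.0], [-0.0, 0.0, -1.0]]
wrist_force: [1.3, -0.4, -0.2]
grip_width: -0.003
grasp_force: 0.0
```

Request:
move_arm --pt "0 0 -2 0" --pt "0 0 -2.5 0" --pt "0 1.0 0 0" --pt "0 0 0.5 0" --pt "0 0 0.4 0" --pt "0 0 0.3 0" --pt "0 0 0.2 0" --pt "0 0 0.2 0"

```text
t: 7.35
position: [0.6027, 0.193, 0.1115]
tool_rot: [[-0.107, 0.994, -0.0], [0.994, 0.107, -0.0], [-0.0, -0.0, -1.0]]
wrist_force: [1.0, -0.4, -0.5]
grip_width: 0.003
grasp_force: 0.0
```

Run:
```python
from h import *
s=vision.grab_frame("side")[...,::-1].astype(int); r=cv2.imread("pics/side0.png").astype(int)
cv2.imwrite("pics/side_now.png",s.astype(np.uint8))
d=s.sum(2)/ (r.sum(2)+1.)
for v in range(262,304): print(v,''.join('%d'%min(9,int(d[v,u]*5)) for u in range(205,270)))
p=st()["position"]; print(proj("side",[p,p+[0,0,.019],p+[0,0,.073]]))
```

```text
262 44544544444444445445665555322111234444444544544455554455444444454
263 44444444454444444444454554321111234544444544444554454454444554445
264 45444444444445445444454454211111234445454444445445454454444454445
265 44444444444444444445554333211111134445454444444454445544444444444
266 45444554544444444544443333211111234454545454455444444544445554445
267 44444444444444444545443233211111244544444444444444454444454544445
268 44444444444544444454443223221122344444444444444444444544545444544
269 45444444544444444444443233322234454444444444444444444445544444454
270 44554445444444444544544333333344445444444444444444544445444444444
271 54444444444444445455444444344444444444445444444444454445444444444
272 44444454444454444544444444444445444444444444544544455544444444454
273 45444444554445444544544445444444444444444444444444454444444445444
274 44444544454444454454445445444454545544544444444445544444444454445
275 44444545444554544444445444444444444444444444444444444455454454545
276 54545554544544444445454444454444444444444444554444445444444444544
277 4444444444444444454455545444444545454444444444
[... 1339 characters left out ...]
4544444444
297 44454444454443333344444444444444433332333344444444444444444444444
298 44444455444443323344444444444444333233334444444444444444444444444
299 45544454444444323344444444444433332333344444444444444444444444444
300 44454444334433323344444444443333232333444444444444444444444444444
301 44454443333322233344444444443322333334444444444444444444444444444
302 44445444333332323444444444333333333344444444444444444444444444444
303 45444444433332223345444443333333334444444444444444444344444544444
t 7.4 p [0.6026 0.193  0.1113] psi 96.14 F [ 0.1 -0.1 -0.7] g -0.001 0.0 q [ -9.  35. -21. 107.  19.  41. -35.]
[[234.31076617 281.75024309]
 [233.29227452 275.0464862 ]
 [230.28932684 255.28095248]]
```

The silhouette shows that the shut fingers end at v≈270, where the reported TCP would be at v≈282. The real tips are therefore about 31 mm higher than reported. I'll go lower with the fingers open, watching the force.

Request:
move_arm --pt "0 0 0 0" --pt "0 0 0 0" --pt "0 0 1 0" --pt "0 0 1 0" --pt "0 0 1 0" --pt "0 0 1 0" --pt "0 0 0.7 0" --pt "0 0 0.5 0" --fingers 0.5

```text
t: 8.4
position: [0.6026, 0.193, 0.0592]
tool_rot: [[-0.107, 0.994, -0.0], [0.994, 0.107, -0.0], [-0.0, -0.0, -1.0]]
wrist_force: [-0.4, -0.2, 0.0]
grip_width: 0.498
grasp_force: 0.0
```

Request:
move_arm --pt "0 0 0.3 0" --pt "0 0 0 0" --pt "0 0 0 0" --pt "0 0 0 0" --pt "0 0 0 0" --pt "0 0 0 0" --pt "0 0 0 0" --pt "0 0 0 0" --fingers 0 --force 60

```text
t: 9.4
position: [0.6027, 0.193, 0.0568]
tool_rot: [[-0.107, 0.994, -0.0], [0.994, 0.107, -0.0], [-0.0, -0.0, -1.0]]
wrist_force: [0.1, -0.2, -5.4]
grip_width: 0.196
grasp_force: 63.2
```

Gripped, at a width of 17 mm. Now slide grey towards the bar.

Request:
move_arm --pt "0.3 0 -0.02 0" --pt "0.3 0 0 0" --pt "0.3 0 0 0" --pt "0.3 0 0 0" --pt "0.3 0 0 0" --pt "0.2 0 0 0" --pt "0.2 0 0 0" --pt "0.1 0 0 0" --force 25

```text
t: 10.4
position: [0.6006, 0.2128, 0.0569]
tool_rot: [[-0.107, 0.994, -0.0], [0.994, 0.107, -0.0], [-0.0, -0.0, -1.0]]
wrist_force: [0.0, -0.4, -6.3]
grip_width: 0.199
grasp_force: 63.2
```

Request:
move_arm --pt "0.05 0 0 0" --pt "0.05 0 0 0" --pt "0.05 0 0 0" --pt "0.05 0 0 0" --pt "0.05 0 0 0" --pt "0.05 0 0 0" --pt "0.05 0 0 0" --pt "0 0 0 0"

```text
t: 11.4
position: [0.6003, 0.216, 0.057]
tool_rot: [[-0.107, 0.994, 0.0], [0.994, 0.107, -0.0], [-0.0, -0.0, -1.0]]
wrist_force: [0.6, -2.0, -4.5]
grip_width: 0.195
grasp_force: 63.4
```

Request:
move_arm --pt "0.05 0 0 0" --pt "0.05 0 0 0" --pt "0.05 0 0 0" --pt "0.05 0 0 0" --pt "0.05 0 0 0" --pt "0.05 0 0 0" --pt "0 0 0 0" --pt "0 0 0 0" --fingers 0 --force 25

```text
t: 12.4
position: [0.6003, 0.2162, 0.0571]
tool_rot: [[-0.105, 0.994, -0.0], [0.994, 0.105, -0.004], [-0.004, -0.001, -1.0]]
wrist_force: [1.2, -9.5, -0.6]
grip_width: 0.197
grasp_force: 64.1
```

The bar is felt at y ≈ −15 mm (9.5 N, soft). Seat grey against the far stop and down, ease off, then release.

Request:
move_arm --pt "-0.2 0 0 0" --pt "0 0.1 0.1 0" --pt "0 0.1 0.1 0" --pt "0 0.1 0.1 0" --pt "0.1 0.1 0 0" --pt "0 0 0 0" --pt "0 0 0 0" --pt "0 0 0 0"

```text
t: 13.4
position: [0.601, 0.2158, 0.0562]
tool_rot: [[-0.106, 0.994, -0.004], [0.994, 0.106, -0.006], [-0.005, -0.005, -1.0]]
wrist_force: [-16.4, -13.5, 29.6]
grip_width: 0.196
grasp_force: 68.2
```

Request:
move_arm --pt "-0.1 -0.2 -0.2 0" --pt "0 0 0 0" --pt "0 0 0 0" --pt "0 0 -0.2 0" --pt "0 0 -2 0" --pt "0 0 -3 0" --pt "0 0 -3 0" --pt "0 0 -2 0" --fingers 0.45

```text
t: 14.4
position: [0.6027, 0.218, 0.1609]
tool_rot: [[-0.107, 0.994, 0.002], [0.994, 0.107, 0.001], [0.001, 0.002, -1.0]]
wrist_force: [0.1, 0.9, -0.5]
grip_width: 0.452
grasp_force: 0.0
```

Run:
```python
from h import *
plan([(.46,-.071,.15,158.2,7),(.46,-.071,.15,158.2,1),(.46,-.071,.027,158.2,7)])
```

```text
t 14.4 p [0.6027 0.218  0.1609] psi 96.13 F [ 0.1  0.9 -0.5] g 0.452 0.0 q [-10.  32. -23. 104.  16.  47. -35.]
[[-3.89, -2.47, 0.16, -0.155], [-3.46, -3.04, 0.16, -0.155], [-2.95, -3.54, 0.16, -0.155], [-2.37, -3.95, 0.16, -0.155], [-1.73, -4.27, 0.16, -0.155], [-1.06, -4.48, 0.16, -0.155], [-0.35, -4.59, 0.16, -0.155], [0.0, 0.0, -0.0, 0.0]]
[[0.0, 0.0, 1.76, -0.0], [0.0, 0.0, 1.76, -0.0], [0.0, 0.0, 1.76, -0.0], [0.0, 0.0, 1.76, -0.0], [0.0, 0.0, 1.76, -0.0], [0.0, 0.0, 1.76, -0.0], [0.0, 0.0, 1.76, -0.0], [0, 0, 0, 0]]
corner-frame [-0.0282 -0.0733]
```

Request:
move_arm --pt "-3.9 -2.5 0.2 -0.155" --pt "-3.5 -3.0 0.2 -0.155" --pt "-2.9 -3.5 0.2 -0.155" --pt "-2.4 -4.0 0.1 -0.155" --pt "-1.7 -4.3 0.1 -0.155" --pt "-1.1 -4.5 0.1 -0.155" --pt "-0.3 -4.6 0.1 -0.155" --pt "0 0 0 0" --fingers 0.6

```text
t: 15.4
position: [0.4571, -0.0762, 0.1485]
tool_rot: [[-0.927, 0.374, -0.001], [0.374, 0.927, -0.002], [0.0, -0.003, -1.0]]
wrist_force: [0.2, 0.5, 0.7]
grip_width: 0.597
grasp_force: 0.0
```

Request:
move_arm --pt "0 0 3 0" --pt "0 0 3 0" --pt "0 0 2.5 0" --pt "0 0 1.5 0" --pt "0 0 1.0 0" --pt "0 0 0.8 0" --pt "0 0 0.4 0" --pt "0 0 0 0"

```text
t: 16.4
position: [0.459, -0.0721, 0.026]
tool_rot: [[-0.929, 0.37, 0.0], [0.37, 0.929, -0.0], [-0.0, -0.0, -1.0]]
wrist_force: [-0.6, 0.2, -0.3]
grip_width: 0.601
grasp_force: 0.0
```

Request:
move_arm --pt "0 0 0 0" --pt "0 0 0 0" --pt "0 0 0 0" --pt "0 0 0 0" --pt "0 0 0 0" --pt "0 0 -0.3 0" --pt "0 0 -1 0" --pt "0 0 -2 0" --fingers 0 --force 60

```text
t: 17.4
position: [0.4578, -0.0722, 0.059]
tool_rot: [[-0.929, 0.37, -0.003], [0.37, 0.929, 0.0], [0.002, -0.001, -1.0]]
wrist_force: [0.2, -0.1, -6.5]
grip_width: 0.194
grasp_force: 62.2
```

Run:
```python
from h import *
print(B(-.088,-.171))
plan([(*B(-.088,-.171),.11,186.3,7),(*B(-.088,-.171),.11,186.3,1)])
```

```text
[0.553996   0.11437606]
t 17.4 p [ 0.4578 -0.0722  0.059 ] psi 158.31 F [ 0.2 -0.1 -6.5] g 0.194 62.2 q [ 25.  33. -32. 131.  41.  26.  28.]
[[-0.29, 2.98, -0.73, -0.07], [-0.5, 2.96, -0.73, -0.07], [-0.7, 2.91, -0.73, -0.07], [-0.91, 2.86, -0.73, -0.07], [-1.1, 2.79, -0.73, -0.07], [-1.3, 2.7, -0.73, -0.07], [-1.48, 2.61, -0.73, -0.07], [-0.0, 0.0, -0.0, -0.0]]
corner-frame [-0.2041 -0.3459]
```

Request:
move_arm --pt "-0.3 3.0 -1.6 -0.07" --pt "-0.5 3.0 -1.5 -0.07" --pt "-0.7 2.9 -1 -0.07" --pt "-0.9 2.9 -0.5 -0.07" --pt "-1.1 2.8 -0.3 -0.07" --pt "-1.3 2.7 -0.2 -0.07" --pt "-1.5 2.6 0 -0.07" --pt "0 0 0 0"

```text
t: 18.4
position: [0.556, 0.1185, 0.1099]
tool_rot: [[-0.993, -0.115, -0.0], [-0.115, 0.993, 0.002], [-0.0, 0.002, -1.0]]
wrist_force: [-1.1, -0.5, -6.8]
grip_width: 0.2
grasp_force: 62.2
```

Run:
```python
from h import *
plan([(*B(-.088,-.171),.065,186.3,6),(*B(-.088,-.171),.059,186.3,2)])
```

```text
t 18.4 p [0.556  0.1185 0.1099] psi -173.38 F [-1.1 -0.5 -6.8] g 0.2 62.2 q [ 12.  37. -45. 115.  37.  44.  41.]
[[0.04, -0.06, 0.75, 0.001], [0.04, -0.06, 0.75, 0.001], [0.04, -0.06, 0.75, 0.001], [0.04, -0.06, 0.75, 0.001], [0.04, -0.06, 0.75, 0.001], [0.04, -0.06, 0.75, 0.001], [-0.0, 0.0, 0.3, -0.0], [-0.0, 0.0, 0.3, -0.0]]
corner-frame [-0.0856 -0.1672]
```

Request:
move_arm --pt "0 0 1.2 0" --pt "0 0 1.2 0" --pt "0 0 1.0 0" --pt "0 0 0.8 0" --pt "0 0 0.6 0" --pt "0 0 0.2 0" --pt "0 0 0.1 0" --pt "0 0 0 0"

```text
t: 19.4
position: [0.5555, 0.1154, 0.0591]
tool_rot: [[-0.994, -0.111, 0.0], [-0.111, 0.994, 0.0], [-0.0, -0.0, -1.0]]
wrist_force: [-1.1, 1.0, -6.6]
grip_width: 0.2
grasp_force: 62.1
```

Request:
move_arm --pt "0 0 0.1 0" --pt "0 0 0.1 0" --pt "0 0 0.05 0" --pt "0 0 0 0" --pt "0 0 0 0" --pt "0 0 0 0" --pt "0 0 0 0" --pt "0 0 0 0"

```text
t: 20.4
position: [0.5554, 0.1153, 0.0565]
tool_rot: [[-0.994, -0.111, 0.0], [-0.111, 0.994, 0.0], [-0.0, 0.0, -1.0]]
wrist_force: [0.1, 0.4, -6.9]
grip_width: 0.195
grasp_force: 62.2
```

Request:
move_arm --pt "0 0 0.1 0" --pt "-0.4 0 0.0 0" --pt "-0.5 0 0 0" --pt "-0.5 0 0 0" --pt "-0.5 0 0 0" --pt "-0.3 0 0 0" --pt "0 0 0 0" --pt "0 0 0 0"

```text
t: 21.4
position: [0.5753, 0.118, 0.0562]
tool_rot: [[-0.994, -0.112, -0.002], [-0.112, 0.994, -0.001], [0.002, -0.001, -1.0]]
wrist_force: [-8.8, 0.1, 9.5]
grip_width: 0.197
grasp_force: 64.5
```

Request:
move_arm --pt "-0.05 0 -0.1 0" --pt "-0.1 0 0 0" --pt "-0.1 0 0 0" --pt "-0.1 0 0 0" --pt "-0.1 0 0 0" --pt "-0.1 0 0 0" --pt "-0.05 0 0 0" --pt "0 0 0 0"

```text
t: 22.4
position: [0.5813, 0.1181, 0.0565]
tool_rot: [[-0.994, -0.111, -0.003], [-0.111, 0.994, -0.001], [0.003, -0.001, -1.0]]
wrist_force: [-9.1, -0.7, 4.6]
grip_width: 0.196
grasp_force: 63.7
```

Request:
move_arm --pt "-0.1 0 -0.05 0" --pt "-0.1 0 0 0" --pt "-0.1 0 0 0" --pt "0 0 0 0" --pt "0 0 0 0" --pt "0 0 0 0" --pt "0 0 0 0" --pt "0 0 0 0"

```text
t: 23.4
position: [0.5814, 0.118, 0.0567]
tool_rot: [[-0.994, -0.112, -0.007], [-0.112, 0.994, -0.003], [0.007, -0.002, -1.0]]
wrist_force: [-18.1, -1.3, 9.6]
grip_width: 0.2
grasp_force: 64.4
```

Request:
move_arm --pt "0.25 0 -0.05 0" --pt "0 0.1 0 0" --pt "0 0.1 0 0" --pt "0 0.1 0 0" --pt "0 0.1 0 0" --pt "0 0.1 0 0" --pt "0 0.1 0 0" --pt "0 0 0 0"

```text
t: 24.4
position: [0.5811, 0.1195, 0.0566]
tool_rot: [[-0.994, -0.108, -0.005], [-0.108, 0.994, -0.008], [0.005, -0.007, -1.0]]
wrist_force: [-8.1, -10.7, 2.7]
grip_width: 0.194
grasp_force: 63.4
```

Request:
move_arm --pt "0.1 0 -0.05 0" --pt "0 0.1 0 0" --pt "0 0.1 0 0" --pt "0 0.1 0 0" --pt "0 0 0 0" --pt "0 0 0 0" --pt "0 0 0 0" --pt "0 0 0 0"

```text
t: 25.4
position: [0.5807, 0.1257, 0.0571]
tool_rot: [[-0.994, -0.11, -0.003], [-0.11, 0.994, -0.002], [0.003, -0.002, -1.0]]
wrist_force: [-4.9, -4.2, -6.4]
grip_width: 0.196
grasp_force: 62.2
```

Request:
move_arm --pt "0 0.1 0 0" --pt "0 0.1 0 0" --pt "0 0.05 0 0" --pt "0 0 0 0" --pt "0 0 0 0" --pt "0 0 0 0" --pt "0 0 0 0" --pt "0 0 0 0"

```text
t: 26.4
position: [0.5806, 0.126, 0.0572]
tool_rot: [[-0.994, -0.109, -0.003], [-0.109, 0.994, -0.006], [0.003, -0.005, -1.0]]
wrist_force: [-4.6, -9.7, -1.8]
grip_width: 0.196
grasp_force: 62.7
```

Request:
move_arm --pt "-0.1 0 0.1 0" --pt "-0.1 0 0.05 0" --pt "0 -0.1 0 0" --pt "0 0 0 0" --pt "0 0 0 0" --pt "0 0 0 0" --pt "0 0 0 0" --pt "0 0 0 0"

```text
t: 27.4
position: [0.5805, 0.1259, 0.0564]
tool_rot: [[-0.994, -0.11, -0.005], [-0.11, 0.994, -0.006], [0.006, -0.006, -1.0]]
wrist_force: [-14.3, -8.9, 11.5]
grip_width: 0.2
grasp_force: 64.6
```

Request:
move_arm --pt "0 0 0 0" --pt "0 0 0 0" --pt "0 0 0 0" --pt "0 0 -0.5 0" --pt "0 0 -2 0" --pt "0 0 -3 0" --pt "0 0 -3 0" --pt "0 0 -2.5 0" --fingers 0.4

```text
t: 28.4
position: [0.5838, 0.1294, 0.1691]
tool_rot: [[-0.994, -0.111, 0.002], [-0.111, 0.994, 0.001], [-0.002, 0.0, -1.0]]
wrist_force: [0.3, 0.2, -0.4]
grip_width: 0.402
grasp_force: 0.0
```

Run:
```python
from h import *
plan([(.4895,-.334,.17,123.3,11),(.4895,-.334,.15,123.3,1),(.4895,-.334,.0265,123.3,8)])
```

```text
t 28.4 p [0.5838 0.1294 0.1691] psi -173.61 F [ 0.3  0.2 -0.4] g 0.402 0.0 q [ 14.  35. -48. 108.  33.  52.  46.]
[[1.32, -4.09, -0.01, 0.1], [0.91, -4.2, -0.01, 0.1], [0.48, -4.27, -0.01, 0.1], [0.05, -4.3, -0.01, 0.1], [-0.38, -4.28, -0.01, 0.1], [-0.8, -4.22, -0.01, 0.1], [-1.22, -4.12, -0.01, 0.1], [-1.63, -3.98, -0.01, 0.1]]
[[-2.02, -3.8, -0.01, 0.1], [-2.39, -3.58, -0.01, 0.1], [-2.73, -3.32, -0.01, 0.1], [0.0, 0.0, 2.0, -0.0], [0.0, 0.0, 1.54, -0.0], [0.0, 0.0, 1.54, -0.0], [0.0, 0.0, 1.54, -0.0], [0.0, 0.0, 1.54, -0.0]]
[[0.0, 0.0, 1.54, -0.0], [0.0, 0.0, 1.54, -0.0], [0.0, 0.0, 1.54, -0.0], [0.0, 0.0, 1.54, -0.0], [0, 0, 0, 0], [0, 0, 0, 0], [0, 0, 0, 0], [0, 0, 0, 0]]
corner-frame [-0.0567 -0.1594]
```

Request:
move_arm --pt "1.3 -4.1 0 0.1" --pt "0.9 -4.2 0 0.1" --pt "0.5 -4.3 0 0.1" --pt "0 -4.3 0 0.1" --pt "-0.4 -4.3 0 0.1" --pt "-0.8 -4.2 0 0.1" --pt "-1.2 -4.1 0 0.1" --pt "-1.6 -4.0 0 0.1" --fingers 0.6

```text
t: 29.4
position: [0.5154, -0.2093, 0.168]
tool_rot: [[-0.77, 0.638, 0.002], [0.638, 0.77, -0.0], [-0.001, 0.001, -1.0]]
wrist_force: [0.2, -0.5, 0.4]
grip_width: 0.601
grasp_force: 0.0
```

Request:
move_arm --pt "-2.0 -3.8 0 0.1" --pt "-2.4 -3.6 0 0.1" --pt "-2.7 -3.3 0 0.1" --pt "0 0 2 0" --pt "0 0 2 0" --pt "0 0 2 0" --pt "0 0 2 0" --pt "0 0 1 0"

```text
t: 30.4
position: [0.4896, -0.3342, 0.0767]
tool_rot: [[-0.55, 0.835, 0.0], [0.835, 0.55, 0.0], [0.0, 0.0, -1.0]]
wrist_force: [0.6, -1.1, 0.8]
grip_width: 0.599
grasp_force: 0.0
```

Run:
```python
from h import *
plan([(.4895,-.334,.0265,123.3,8)])
```

```text
t 30.4 p [ 0.4896 -0.3342  0.0767] psi 123.36 F [ 0.6 -1.1  0.8] g 0.599 0.0 q [ 47.  37. -27. 114.  28.  36.  35.]
[[0.0, 0.0, 0.63, 0.0], [0.0, 0.0, 0.63, 0.0], [0.0, 0.0, 0.63, 0.0], [0.0, 0.0, 0.63, 0.0], [0.0, 0.0, 0.63, 0.0], [0.0, 0.0, 0.63, 0.0], [0.0, 0.0, 0.63, 0.0], [0.0, 0.0, 0.63, 0.0]]
corner-frame [-0.2013 -0.6098]
```

Request:
move_arm --pt "0 0 1.2 0" --pt "0 0 1.2 0" --pt "0 0 1.0 0" --pt "0 0 0.8 0" --pt "0 0 0.6 0" --pt "0 0 0.2 0" --pt "0 0 0 0" --pt "0 0 0 0"

```text
t: 31.4
position: [0.4895, -0.3345, 0.0267]
tool_rot: [[-0.55, 0.835, 0.0], [0.835, 0.55, -0.0], [-0.0, 0.0, -1.0]]
wrist_force: [0.2, 0.3, 0.4]
grip_width: 0.601
grasp_force: 0.0
```

Request:
move_arm --pt "0 0 0 0" --pt "0 0 0 0" --pt "0 0 0 0" --pt "0 0 0 0" --pt "0 0 0 0" --pt "0 0 -0.5 0" --pt "0 0 -3 0" --pt "0 0 -5 0" --fingers 0 --force 60

```text
t: 32.4
position: [0.4871, -0.3335, 0.1102]
tool_rot: [[-0.55, 0.835, -0.005], [0.835, 0.55, 0.003], [0.005, -0.003, -1.0]]
wrist_force: [0.1, -0.8, -5.8]
grip_width: 0.196
grasp_force: 59.7
```

Run:
```python
from h import *
w=B(-.130,-.0124-.030-.010)
plan([(*w,.115,186.3,11),(*w,.066,186.3,5)])
```

```text
t 32.4 p [ 0.4871 -0.3335  0.1102] psi 123.35 F [ 0.1 -0.8 -5.8] g 0.196 59.7 q [ 49.  34. -30. 112.  25.  40.  37.]
[[4.2, 2.9, -0.04, -0.1], [3.89, 3.3, -0.04, -0.1], [3.54, 3.67, -0.04, -0.1], [3.16, 4.01, -0.04, -0.1], [2.74, 4.3, -0.04, -0.1], [2.3, 4.55, -0.04, -0.1], [1.84, 4.76, -0.04, -0.1], [1.35, 4.92, -0.04, -0.1]]
[[0.85, 5.03, -0.04, -0.1], [0.35, 5.09, -0.04, -0.1], [-0.16, 5.1, -0.04, -0.1], [-0.0, 0.0, 0.98, -0.0], [-0.0, 0.0, 0.98, -0.0], [-0.0, 0.0, 0.98, -0.0], [-0.0, 0.0, 0.98, -0.0], [-0.0, 0.0, 0.98, -0.0]]
corner-frame [-0.2036 -0.6089]
```

Request:
move_arm --pt "4.2 2.9 -1.2 -0.1" --pt "3.9 3.3 -1.2 -0.1" --pt "3.5 3.7 -1.2 -0.1" --pt "3.2 4.0 -1 -0.1" --pt "2.7 4.3 -0.4 -0.1" --pt "2.3 4.6 0 -0.1" --pt "1.8 4.8 0 -0.1" --pt "1.4 4.9 0 -0.1"

```text
t: 33.4
position: [0.4976, 0.075, 0.161]
tool_rot: [[-0.983, 0.185, -0.002], [0.185, 0.983, -0.001], [0.002, -0.001, -1.0]]
wrist_force: [1.3, -1.0, -6.3]
grip_width: 0.194
grasp_force: 59.7
```

Request:
move_arm --pt "0.8 5.0 0 -0.1" --pt "0.4 5.1 0 -0.1" --pt "-0.2 5.1 0 -0.1" --pt "0 0 0 0" --pt "0 0 0 0" --pt "0 0 1 0" --pt "0 0 1.5 0" --pt "0 0 1.5 0"

```text
t: 34.4
position: [0.5021, 0.226, 0.1201]
tool_rot: [[-0.994, -0.11, -0.001], [-0.11, 0.994, -0.001], [0.001, -0.001, -1.0]]
wrist_force: [0.6, -1.2, -5.7]
grip_width: 0.198
grasp_force: 60.5
```

Run:
```python
from h import *
w=B(-.130,-.0124-.030-.010)
plan([(*w,.059,186.3,8)])
```

```text
t 34.4 p [0.5021 0.226  0.1201] psi -173.7 F [ 0.6 -1.2 -5.7] g 0.198 60.5 q [  1.  35. -46. 117.  37.  44.  29.]
[[0.03, 0.02, 0.76, 0.0], [0.03, 0.02, 0.76, 0.0], [0.03, 0.02, 0.76, 0.0], [0.03, 0.02, 0.76, 0.0], [0.03, 0.02, 0.76, 0.0], [0.03, 0.02, 0.76, 0.0], [0.03, 0.02, 0.76, 0.0], [0.03, 0.02, 0.76, 0.0]]
corner-frame [-0.1274 -0.0543]
```

Request:
move_arm --pt "0.2 0 1.5 0" --pt "0 0 1.5 0" --pt "0 0 1.2 0" --pt "0 0 1.0 0" --pt "0 0 0.6 0" --pt "0 0 0.3 0" --pt "0 0 0.1 0" --pt "0 0 0 0"

```text
t: 35.4
position: [0.5003, 0.2269, 0.0597]
tool_rot: [[-0.994, -0.111, 0.0], [-0.111, 0.994, 0.0], [-0.0, 0.0, -1.0]]
wrist_force: [0.4, -0.2, -6.0]
grip_width: 0.198
grasp_force: 60.4
```

Request:
move_arm --pt "-0.15 0 0.05 0" --pt "-0.15 0 0 0" --pt "-0.15 0 0 0" --pt "-0.15 0 0 0" --pt "-0.1 0 0 0" --pt "-0.1 0 0 0" --pt "-0.1 0 0 0" --pt "0 0 0 0"

```text
t: 36.4
position: [0.5072, 0.2275, 0.0588]
tool_rot: [[-0.994, -0.112, -0.003], [-0.112, 0.994, -0.001], [0.003, -0.001, -1.0]]
wrist_force: [-7.1, -0.4, -2.2]
grip_width: 0.197
grasp_force: 61.0
```

Request:
move_arm --pt "0.25 0 0.1 0" --pt "0 0.2 0.05 0" --pt "0 0.2 0 0" --pt "0 0.2 0 0" --pt "0 0.2 0 0" --pt "0 0.1 0 0" --pt "0 0.1 0 0" --pt "0 0 0 0"

```text
t: 37.4
position: [0.5056, 0.2376, 0.0575]
tool_rot: [[-0.994, -0.111, 0.0], [-0.111, 0.994, 0.0], [-0.0, 0.0, -1.0]]
wrist_force: [-0.2, -1.3, -6.3]
grip_width: 0.198
grasp_force: 60.4
```

Request:
move_arm --pt "0 0.1 0 0" --pt "0 0.1 0 0" --pt "0 0.1 0 0" --pt "0 0.05 0 0" --pt "0 0.05 0 0" --pt "0 0 0 0" --pt "0 0 0 0" --pt "0 0 0 0"

```text
t: 38.4
position: [0.5054, 0.2392, 0.0576]
tool_rot: [[-0.994, -0.11, 0.0], [-0.11, 0.994, -0.004], [0.0, -0.004, -1.0]]
wrist_force: [1.5, -7.7, 0.1]
grip_width: 0.197
grasp_force: 61.4
```

Request:
move_arm --pt "-0.15 -0.1 0 0" --pt "-0.15 0 0 0" --pt "-0.1 0 0.05 0" --pt "0 0 0.1 0" --pt "0 0 0.05 0" --pt "0 0 0 0" --pt "0 0 0 0" --pt "0 0 0 0"

```text
t: 39.4
position: [0.5063, 0.2391, 0.0569]
tool_rot: [[-0.994, -0.111, -0.002], [-0.111, 0.994, -0.005], [0.003, -0.004, -1.0]]
wrist_force: [-13.2, -10.6, 24.7]
grip_width: 0.19
grasp_force: 64.8
```

Request:
move_arm --pt "0 0 -0.15 0" --pt "-0.1 0 -0.05 0" --pt "-0.1 0 0 0" --pt "0 0 0 0" --pt "0 0 0.1 0" --pt "0 0 0.05 0" --pt "0 0 0 0" --pt "0 0 0 0"

```text
t: 40.4
position: [0.5067, 0.239, 0.0569]
tool_rot: [[-0.994, -0.112, -0.005], [-0.111, 0.994, -0.005], [0.005, -0.005, -1.0]]
wrist_force: [-17.8, -10.8, 23.7]
grip_width: 0.198
grasp_force: 64.5
```

Request:
move_arm --pt "0 0 0 0" --pt "0 0 0 0" --pt "0 0 0 0" --pt "0 0 -0.5 0" --pt "0 0 -2 0" --pt "0 0 -3 0" --pt "0 0 -3 0" --pt "0 0 -2.5 0" --fingers 0.45

```text
t: 41.4
position: [0.5113, 0.2415, 0.1685]
tool_rot: [[-0.994, -0.111, 0.001], [-0.111, 0.994, 0.001], [-0.001, 0.001, -1.0]]
wrist_force: [0.8, 0.7, -0.4]
grip_width: 0.448
grasp_force: 0.0
```

Run:
```python
from h import *
plan([(.634,-.196,.168,81.7,10),(.634,-.196,.10,81.7,6)])
w=at("top",(301,207),.085),at("top",(347,158),.105); print(w)
```

```text
t 41.4 p [0.5113 0.2415 0.1685] psi -173.62 F [ 0.8  0.7 -0.4] g 0.448 0.0 q [  2.  33. -49. 112.  32.  49.  32.]
[[-0.73, -4.48, 0.01, 0.183], [-1.54, -4.28, 0.01, 0.183], [-2.29, -3.93, 0.01, 0.183], [-2.96, -3.45, 0.01, 0.183], [-3.54, -2.85, 0.01, 0.183], [-4.0, -2.16, 0.01, 0.183], [-4.32, -1.4, 0.01, 0.183], [-4.51, -0.59, 0.01, 0.183]]
[[-4.54, 0.24, 0.01, 0.183], [-4.42, 1.06, 0.01, 0.183], [0.0, 0.0, 1.13, -0.0], [0.0, 0.0, 1.13, -0.0], [0.0, 0.0, 1.13, -0.0], [0.0, 0.0, 1.13, -0.0], [0.0, 0.0, 1.13, -0.0], [0.0, 0.0, 1.13, -0.0]]
corner-frame [-0.1165 -0.04  ]
(array([ 0.64759669, -0.0504613 ]), array([ 0.75301404, -0.14934797]))
```

Request:
move_arm --pt "-0.7 -4.5 0 0.183" --pt "-1.5 -4.3 0 0.183" --pt "-2.3 -3.9 0 0.183" --pt "-3.0 -3.5 0 0.183" --pt "-3.5 -2.9 0 0.183" --pt "-4.0 -2.2 0 0.183" --pt "-4.3 -1.4 0 0.183" --pt "-4.5 -0.6 0 0.183" --fingers 0.6

```text
t: 42.4
position: [0.6078, -0.1112, 0.1676]
tool_rot: [[-0.211, 0.978, 0.001], [0.978, 0.211, 0.001], [0.001, 0.002, -1.0]]
wrist_force: [-0.1, 0.9, -0.6]
grip_width: 0.597
grasp_force: 0.0
```

Request:
move_arm --pt "-4.5 0.2 0 0.183" --pt "-4.4 1.1 0 0.183" --pt "0 0 1 0" --pt "0 0 1.5 0" --pt "0 0 1.5 0" --pt "0 0 1.5 0" --pt "0 0 1.2 0" --pt "0 0 0 0"

```text
t: 43.4
position: [0.6309, -0.1968, 0.0977]
tool_rot: [[0.147, 0.989, -0.002], [0.989, -0.147, 0.001], [0.0, -0.002, -1.0]]
wrist_force: [0.5, -0.2, -0.1]
grip_width: 0.596
grasp_force: 0.0
```

Run:
```python
from h import *
plan([(.634,-.196,.0265,81.7,6)])
```

```text
t 43.4 p [ 0.6309 -0.1968  0.0977] psi 81.56 F [ 0.5 -0.2 -0.1] g 0.596 0.0 q [ 24.  37. -18. 104.  16.  41. -11.]
[[0.02, 0.05, 1.19, -0.0], [0.02, 0.05, 1.19, -0.0], [0.02, 0.05, 1.19, -0.0], [0.02, 0.05, 1.19, -0.0], [0.02, 0.05, 1.19, -0.0], [0.02, 0.05, 1.19, -0.0], [0, 0, 0, 0], [0, 0, 0, 0]]
corner-frame [-0.0457 -0.4887]
```

Request:
move_arm --pt "0 0.2 1.5 0" --pt "0 0 1.5 0" --pt "0 0 1.5 0" --pt "0 0 1.2 0" --pt "0 0 1.0 0" --pt "0 0 0.4 0" --pt "0 0 0 0" --pt "0 0 0 0"

```text
t: 44.4
position: [0.6338, -0.1976, 0.0284]
tool_rot: [[0.147, 0.989, 0.001], [0.989, -0.147, -0.0], [-0.0, 0.001, -1.0]]
wrist_force: [0.3, -0.3, 0.9]
grip_width: 0.601
grasp_force: 0.0
```

Request:
move_arm --pt "0 0 0 0" --pt "0 0 0 0" --pt "0 0 0 0" --pt "0 0 0 0" --pt "0 0 0 0" --pt "0 0 -1 0" --pt "0 0 -4 0" --pt "0 0 -5 0" --fingers 0 --force 60

```text
t: 45.4
position: [0.6312, -0.1971, 0.1273]
tool_rot: [[0.147, 0.989, -0.005], [0.989, -0.147, 0.001], [0.001, -0.005, -1.0]]
wrist_force: [0.9, 0.3, -5.7]
grip_width: 0.192
grasp_force: 63.3
```

Run:
```python
from h import *
w=B(-.162,-.0124-.120-.012)
m=B(-.175,-.30)
print(m,w)
plan([(*m,.14,96.3,4),(*w,.14,96.3,4),(*w,.065,96.3,6)])
```

```text
[ 0.48167713 -0.02339179] [0.47752396 0.13269508]
t 45.4 p [ 0.6312 -0.1971  0.1273] psi 81.54 F [ 0.9  0.3 -5.7] g 0.192 63.3 q [ 24.  35. -19. 103.  15.  45. -10.]
[[3.74, -4.34, -0.32, -0.064], [4.02, -4.09, -0.32, -0.064], [4.27, -3.82, -0.32, -0.064], [4.51, -3.54, -0.32, -0.064], [3.89, 0.32, -0.0, -0.0], [3.89, 0.32, -0.0, -0.0], [3.89, 0.32, -0.0, -0.0], [3.89, 0.32, -0.0, -0.0]]
[[0.0, 0.0, 1.25, -0.0], [0.0, 0.0, 1.25, -0.0], [0.0, 0.0, 1.25, -0.0], [0.0, 0.0, 1.25, -0.0], [0.0, 0.0, 1.25, -0.0], [0.0, 0.0, 1.25, -0.0], [0, 0, 0, 0], [0, 0, 0, 0]]
corner-frame [-0.0454 -0.489 ]
```

Request:
move_arm --pt "3.7 -4.3 -0.3 -0.064" --pt "4.0 -4.1 -0.3 -0.064" --pt "4.3 -3.8 -0.3 -0.064" --pt "4.5 -3.5 -0.3 -0.064" --pt "3.9 0.3 0 0" --pt "3.9 0.3 0 0" --pt "3.9 0.3 0 0" --pt "3.9 0.3 0 0"

```text
t: 46.4
position: [0.4787, 0.1329, 0.1398]
tool_rot: [[-0.108, 0.994, -0.002], [0.994, 0.108, -0.001], [-0.001, -0.002, -1.0]]
wrist_force: [0.0, -0.2, -5.7]
grip_width: 0.196
grasp_force: 63.3
```

Request:
move_arm --pt "0 0 0 0" --pt "0 0 1 0" --pt "0 0 1.5 0" --pt "0 0 1.5 0" --pt "0 0 1.5 0" --pt "0 0 1.2 0" --pt "0 0 0.5 0" --pt "0 0 0 0"

```text
t: 47.4
position: [0.4799, 0.1324, 0.0677]
tool_rot: [[-0.108, 0.994, -0.001], [0.994, 0.108, -0.0], [-0.0, -0.001, -1.0]]
wrist_force: [-0.3, -0.5, -6.7]
grip_width: 0.198
grasp_force: 63.1
```

Run:
```python
from h import *
w=B(-.162,-.0124-.120-.012)
plan([(*w,.0595,96.3,4)])
```

```text
t 47.4 p [0.4799 0.1324 0.0677] psi 96.2 F [-0.3 -0.5 -6.7] g 0.198 63.1 q [ -9.  32. -18. 127.  23.  25. -40.]
[[0.01, -0.06, 0.2, -0.0], [0.01, -0.06, 0.2, -0.0], [0.01, -0.06, 0.2, -0.0], [0.01, -0.06, 0.2, -0.0], [0, 0, 0, 0], [0, 0, 0, 0], [0, 0, 0, 0], [0, 0, 0, 0]]
corner-frame [-0.1597 -0.145 ]
```

Request:
move_arm --pt "0 0 0.4 0" --pt "0 0 0.3 0" --pt "0 0 0.1 0" --pt "0 0.2 0 0" --pt "0 0.2 0 0" --pt "0 0.2 0 0" --pt "0 0.1 0 0" --pt "0 0 0 0"

```text
t: 48.4
position: [0.487, 0.133, 0.06]
tool_rot: [[-0.108, 0.994, -0.0], [0.994, 0.108, 0.0], [0.0, -0.0, -1.0]]
wrist_force: [0.0, 0.8, -6.3]
grip_width: 0.191
grasp_force: 63.2
```

Request:
move_arm --pt "0 0.1 0 0" --pt "0 0.1 0 0" --pt "0 0.1 0 0" --pt "0 0.1 0 0" --pt "0 0.1 0 0" --pt "0 0 0 0" --pt "0 0 0 0" --pt "0 0 0 0"

```text
t: 49.4
position: [0.49, 0.1332, 0.0597]
tool_rot: [[-0.108, 0.994, -0.003], [0.994, 0.108, -0.001], [-0.001, -0.003, -1.0]]
wrist_force: [-7.3, -0.2, -1.9]
grip_width: 0.198
grasp_force: 63.7
```

Request:
move_arm --pt "0 -0.25 0 0" --pt "0.2 0 0 0" --pt "0.2 0 0 0" --pt "0.2 0 0 0" --pt "0.1 0 0 0" --pt "0.1 0 0 0" --pt "0.1 0 0 0" --pt "0.1 0 0 0"

```text
t: 50.4
position: [0.4884, 0.1434, 0.06]
tool_rot: [[-0.108, 0.994, 0.0], [0.994, 0.108, 0.0], [0.0, 0.0, -1.0]]
wrist_force: [-0.1, 0.0, -4.8]
grip_width: 0.196
grasp_force: 63.2
```

Request:
move_arm --pt "0.1 0 0 0" --pt "0.1 0 0 0" --pt "0.1 0 0 0" --pt "0.1 0 0 0" --pt "0.1 0 0 0" --pt "0 0 0 0" --pt "0 0 0 0" --pt "0 0 0 0"

```text
t: 51.4
position: [0.488, 0.1452, 0.0601]
tool_rot: [[-0.105, 0.994, -0.0], [0.994, 0.105, -0.004], [-0.004, -0.001, -1.0]]
wrist_force: [1.4, -9.6, -0.9]
grip_width: 0.194
grasp_force: 64.0
```

Request:
move_arm --pt "-0.1 0.1 0.05 0" --pt "0 0.1 0.05 0" --pt "0 0.1 0 0" --pt "0 0.1 0 0" --pt "0 0.05 0 0" --pt "0 0 0.05 0" --pt "0 0 0.05 0" --pt "0 0 0 0"

```text
t: 52.4
position: [0.4886, 0.1452, 0.0581]
tool_rot: [[-0.107, 0.994, -0.006], [0.994, 0.107, -0.005], [-0.004, -0.006, -1.0]]
wrist_force: [-10.6, -6.5, 11.4]
grip_width: 0.194
grasp_force: 65.4
```

Request:
move_arm --pt "0 0 0 0" --pt "0 0 0 0" --pt "0 0 0 0" --pt "0 0 -0.5 0" --pt "0 0 -2 0" --pt "0 0 -3 0" --pt "0 0 -4 0" --pt "0 0 -4 0" --fingers 0.45

```text
t: 53.4
position: [0.4922, 0.1478, 0.1945]
tool_rot: [[-0.108, 0.994, -0.0], [0.994, 0.108, 0.0], [0.0, -0.0, -1.0]]
wrist_force: [0.4, 0.2, -0.3]
grip_width: 0.452
grasp_force: 0.0
```

Request:
move_arm --pt "-4 0 0 0" --pt "-5 0 0 0" --pt "-5 0 0 0" --pt "-5 0 0 0" --pt "-5 0 0 0" --pt "-5 0 0 0" --pt "-3 0 0 0" --pt "0 0 0 0"

```text
t: 54.4
position: [0.5266, -0.1732, 0.193]
tool_rot: [[-0.103, 0.995, -0.0], [0.995, 0.103, -0.001], [-0.001, -0.0, -1.0]]
wrist_force: [0.2, 0.3, -0.1]
grip_width: 0.454
grasp_force: 0.0
```

Run:
```python
from h import *
st()
a=[]
t=vision.grab_frame("top")[...,::-1]; s=vision.grab_frame("side")[...,::-1]
a=cv2.resize(t[190:320,125:265],None,fx=2.8,fy=4,interpolation=cv2.INTER_CUBIC)
a=cv2.resize(t[190:315,130:230],(400,500),interpolation=cv2.INTER_CUBIC)
b=cv2.resize(s[250:375,180:280],(400,500),interpolation=cv2.INTER_CUBIC)
cv2.imwrite("pics/final.png",np.hstack([a,b]))
```

```text
t 54.4 p [ 0.5266 -0.1732  0.193 ] psi 95.94 F [ 0.2  0.3 -0.1] g 0.454 0.0 q [ 29.  24. -23. 113.  13.  45.   4.]
```

View pics/final.png

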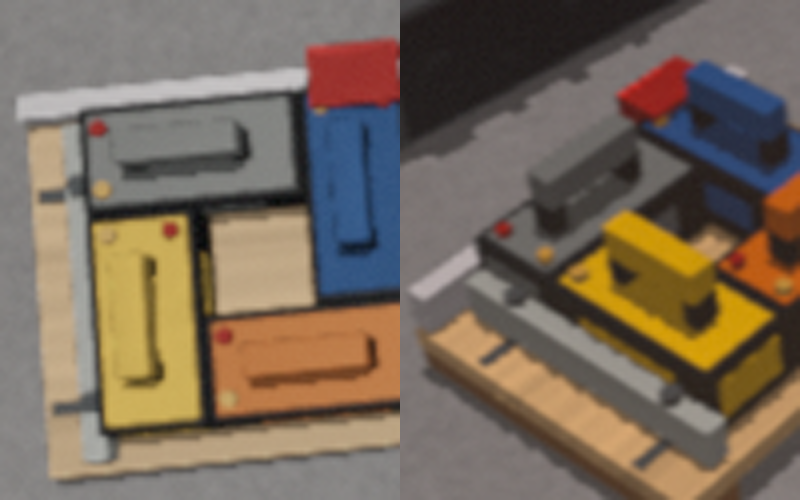

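The last picture shows all four packs flat and snug: grey and yellow on the bar with no green showing, blue under the hook, and orange closing the ring. I'll hand it in.

```bash
python3 -c "
from cell import arm
print(arm.sign_off())"
```

```text
the job is handed in; nothing more can be done
None
```

I handed the job in at about 54 s: all four packs were set flat and pushed snug against the far stop, the stop bar and each other, with blue under the hook. The last pictures show no gaps and no green pad showing; the handover returned no verdict, so I haven't seen how it was judged.

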